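# Push the parcel home and shut the mailbox

### The job

One mailbox in the row of three stands open with a parcel sticking out of it. With your fingertips push the parcel in, without lifting it, until its whole near end is clearly inside, behind the box's front edge; only then push that box's door fully shut. Leave the mug, tape roll and stamp where they are.

Things in the scene. Friction and masses are not known exactly. Their poses are not given: they have to be found in the camera images.
- openbox: The open one of three alike white steel mailboxes, 165 mm apart, in any order, on a fixed 12 mm plinth; the others are locked shut. 160 wide (y), 220 deep (x), 90 high (top 102 above table), floor 4. Origin: middle of the front edge, underside; x into the box, y left, z up. Front (x = 0) open; the roof begins 40 mm behind it (letter slot), so a downward finger can follow the parcel in.
- door (a joint): Opening angle of the open box's door, rad: 0 = shut, about 1.4 to 1.8 at the start, stop at 2.1. Upright hinge on the right (-y) side of the box front, free edge towards the robot. No latch or spring; light friction (under 1 N at the free edge), it stays where it is left.
- door_hinge (a point): Point on the hinge line at the door's mid height (58 mm above the table). Its frame turns with the door: y points from hinge to free edge, -x out of the outer face (which faces the robot when shut, and away from the parcel when open).
- door_free_edge (a point): Middle of the door's free edge, 152 mm from the hinge line; same axes as door_hinge. The door is a white panel 152 wide, 84 high, 6 thick (points lie at mid thickness), its top 100 mm above the table, with a flat round steel lock face near the free edge.
- parcel: Loose brown carton, 170 long (x), 64 wide (y), 70 high, about 0.3 kg, lying on the open box's floor (underside 16 mm above the table), roughly along the box's x, sticking out 30 to 60 mm towards the robot. Origin: centre of its underside. It slides freely; inside there is room for its near end to go 30 to 40 mm behind the front edge.
- parcel_near_left (a point): The parcel's near end, left upright edge, at mid height (35 mm above its underside).
- parcel_near_right (a point): The parcel's near end, right upright edge, at mid height (35 mm above its underside).
- mug: Bystander: white mug, 80 mm wide, 92 high, to the right of the row. Origin: centre of its underside.
- tape: Bystander: roll of brown tape lying flat, 90 mm across, 48 high, to the left. Origin: centre of its underside.
- stamp: Bystander: wooden rubber stamp with a knob, 40 mm across, 80 high, to the left. Origin: centre of its underside.
Things that resemble listed ones, but are neither listed nor needed, are in the scene too. Leave any orange look-alike of the parcel alone.

How it is judged:
On the way, in this order (a step that is already met when the one before it is completed fails the run):
1. the parcel's whole near end is behind the box's front edge while the door still stands open (more than 0.8 rad) (x of each of parcel_near_left, parcel_near_right in the frame of openbox above 0 m and z of parcel in the frame of openbox below 0.012 m and value of joint door above 0.8 rad), for 0.2 s.
2. the door is shut (within 0.05 rad) (value of joint door below 0.05 rad), for 0.2 s.
At the end, for the whole second after the job is handed in: The parcel lies on the floor of its box with both near corners behind the front edge, at rest, and the door is shut to within 0.05 rad (about 7 mm at the free edge) (x of each of parcel_near_left, parcel_near_right in the frame of openbox above 0 m and z of parcel in the frame of openbox below 0.012 m and value of joint door below 0.05 rad and velocity of joint door below 0.05 rad/s and linear speed of parcel below 0.01 m/s); the robot touches nothing.
It fails at once if the parcel is lifted or tipped (its underside centre more than 15 mm above the box floor) (z of parcel in the frame of openbox above 0.019 m).
It fails at once if the mug is moved more than 20 mm (distance of mug from where it was at the start of the episode above 0.02 m).
It fails at once if the tape is moved more than 20 mm (distance of tape from where it was at the start of the episode above 0.02 m).
It fails at once if the stamp is moved more than 20 mm (distance of stamp from where it was at the start of the episode above 0.02 m).
It also fails if it takes over 48 s, if anything falls off the work surface, if the arm or the gripper's body presses on something with over 40 N, if the wrist force passes 120 N, or if a joint passes its speed limit or range.

### The arm

A 6-joint arm with a two-finger parallel gripper is mounted at the origin on the work surface. World frame = base frame: x ahead of the robot, y to its left, z up, the work surface at z = 0. Lengths are in m, angles in rad, forces in N, time in s.
With the tool pointing down it reaches from about 0.275 to 0.825 m from the base axis. Payload 4.9 kg.
Tool frame: the origin (TCP) lies on the front face of the gripper's body, between the roots of the fingers; the fingertips stand 73 mm ahead of it and the grasp point (between the pads) lies 54 mm ahead of it; z points along the fingers, y is the line along which they close (so a half turn about z gives the same grasp; the last joint's range is limited). The gripper opens to 85 mm and grips with 20 to 120 N. Pads are 22 mm wide; open, the fingers measure 114 mm over their backs; the gripper's body (76 mm by 85 mm) begins 54 mm behind the grasp point. The pads swing forward as they close: fully open they stand 13 mm farther back than shut.
Start: joints at [-1.435, 0.326, -0.193, 1.052, 0, 1.437], TCP at [0.147, -0.53, 0.304] pointing down, gripper open.
Joint ranges: [-2.65, 2.65], [-0.97, 1.79], [-1.3, 1.35], [-1.93, 2.1], [-1.47, 1.37], [-3.14, 3.14]. Speed limits (rad/s): [2.57, 2.57, 3.14, 3.14, 3.14, 3.14].

### API

Orientations are given as a unit quaternion [x, y, z, w].
In Python, from bench import ctrl, eyes gives the robot as it stands.
- The arm moves only by the tool send_rows, never from a script. Its arguments are lists of equal length, an entry for each row: "xyz": the shift along the world's x, y, z in units of 40 mm (1.0 is 40 mm), a list of three; "dr": the turn, a rotation vector about the world's x, y, z in rad, a list of three; "claw": the opening, from 0 (shut) to 1 (fully open). In form: {"xyz": [[tx, ty, tz], ...], "dr": [[rx, ry, rz], ...], "claw": [claw, ...]}. A call has 1 to 8 rows; each row shifts and turns the commanded pose from where the row before left it; what a row does not reach is not made up. A row lasts 1/10 s, in which the tool goes at most 50 mm and 8.59 degrees, less where a joint would pass 70% of its speed; a pose out of reach is approached as far as the arm can. A call is refused whole if a number of a shift passes 1 or a number of a turn 0.15, either way. A call with a gripper value outside its range is refused whole. The fingers move at their own pace and stop on an object; "force" is the grip in N (left out, the last holds). Time passes only in rows, so rows that do not move let the fingers close. It gives the time, the measured TCP pose, the force, the opening and the grip force at its end, in the units of the state.
- ctrl.sense(): the state, without advancing time (a new reading comes with each control period).
- eyes.capture(name): name is "scene" or "top" or "wrist"; returns a dict with "color" (420x560x3 uint8, red, green, blue), "depth" (420x560 float32, m along the optical axis (not along the pixel's ray), 0 where there is no reading), "intrinsics" (3x3 intrinsics, pixels), "k1" (the pictures are not rectified: a ray, as slopes to the right and down, at radius r is drawn at 1 + k1 r^2 times it, then the intrinsics apply), "extrinsics" (4x4, takes a point from world to camera coordinates); the wrist camera has in their place "mount" (4x4, takes a point from camera to tool coordinates, whose origin is the TCP and whose axes are the flange's). Camera axes: x right, y up, looking along -z (the intrinsics and any distortion apply to the point x, -y, -z); pixel columns grow to the right and rows downward; lengths in m; the calibration is good to about 2 mm. A picture is of the moment at which its call begins: read the wrist's pose just before it.
- ctrl.close_job(): hands the job in; it is judged then, once.
The state is a dict: "clock": time; "joints": joint angles; "qvel": joint speeds; "joint_torque": joint torques, N m; "tool_pos": TCP position; "eef_rot": TCP orientation; "contact_force": force on the tool from outside, world axes, zero at the start; "wrist_torque": the same for the moment, N m; "grip_width": opening from 0.0 (shut) to 1.0 (fully open); "grip_force": force on a finger pad.
Only numpy, scipy, OpenCV 4.12 (cv2) and the standard library are available. Lean on these libraries where they do the work, as an engineer would, in place of code of your own. Each camera call takes 0.05 s, during which the arm holds its last target. There are 200 camera calls.

## Working session

There is one attempt and no reset: what is moved stays moved. The work goes in short steps, Python scripts to look and compute and a tool call to move; the robot and the scene stay as the last step left them, time stands still between calls to the robot, and variables do not carry over. Pictures are saved under pics/ and viewed, at most 10 in all, crops included, and the job is handed in when it is done.

Besides the shell and the picture viewer there is one more tool, called after ">>>" by a JSON object that holds its "api" and its "payload". send_rows: Moves the arm, as the interface text tells. Its arguments: {"type":"object","properties":{"xyz":{"type":"array"},"dr":{"type":"array"},"claw":{"type":"array"},"force":{"type":"number"}},"required":["xyz","dr","claw"]}

```bash
mkdir -p pics
cat > h.py <<'E'
import numpy as np, cv2
from bench import ctrl, eyes
def world(c, E=None):
    d=c["depth"]; K=np.array(c["intrinsics"]); k1=c["k1"]
    v,u=np.mgrid[:d.shape[0],:d.shape[1]].astype(np.float64)
    p=np.stack([u.ravel(),v.ravel()],1)[:,None]
    q=cv2.undistortPoints(p,K,np.array([k1,0,0,0,0.]))[:,0].reshape(d.shape+(2,))
    P=np.stack([q[...,0]*d,-q[...,1]*d,-d,np.ones_like(d)],-1)
    M=np.linalg.inv(np.array(c["extrinsics"])) if E is None else E
    W=(P@M.T)[...,:3]; W[d==0]=np.nan
    return W
E
python3 - <<'E'
from h import *
print(ctrl.sense())
a=eyes.capture("scene"); b=eyes.capture("top")
for n,c in(("scene",a),("top",b)):
    cv2.imwrite(f"pics/{n}0.png",c["color"][...,::-1]); np.save(n+"0.npy",world(c)); print(n,c["k1"])
E
```

```text
{'clock': 0.0, 'joints': array([-1.43519429e+00,  3.26913700e-01, -1.93585200e-01,  1.05197967e+00,
       -6.92105772e-06,  1.43661002e+00]), 'qvel': array([ 0.00021497, -0.00044467,  0.00107901,  0.00132139, -0.00102674,
        0.00072769]), 'joint_torque': array([-9.53670351e-04, -4.43394864e+01,  2.62438774e+01,  1.54556218e-02,
       -3.96506721e-04, -5.43513863e-06]), 'tool_pos': array([ 0.14654533, -0.52964963,  0.30311765]), 'eef_rot': array([ 9.90915218e-01,  1.34485402e-01, -4.05592796e-06, -8.41119835e-04]), 'contact_force': array([ 1.21897485, -0.54002221, -0.44913195]), 'wrist_torque': array([ 0.03689824, -0.02610966, -0.03051475]), 'grip_force': 0.0, 'grip_width': 1.0015933599961209}
scene -0.1418586757802893
top -0.188691902649563
```

View pics/scene0.png

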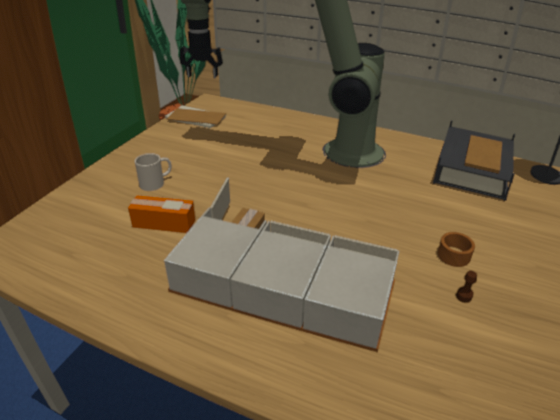

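View pics/top0.png

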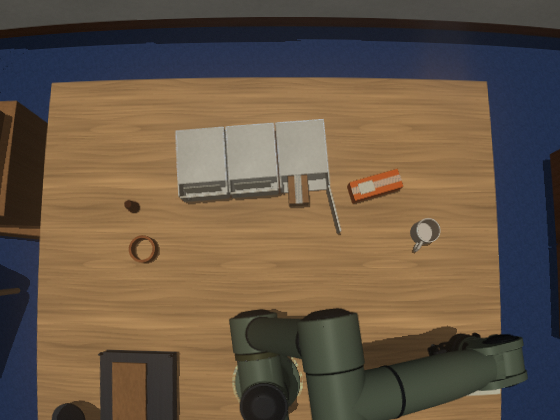

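The top view (x up, y left) shows the open box is the rightmost, at (300,155). The door swings out from (328,187) to (339,233). Things that could be taken for the parcel:
- brown carton sticking out of the open box, (298,190)
- orange look-alike, (376,186)
- brown folder in the tray, (130,390)

I choose (298,190) and check it in one close crop, with measurements.

Run:
```python
from h import *
W=np.load("top0.npy"); im=cv2.imread("pics/top0.png")
cv2.imwrite("pics/crop.png",cv2.resize(im[110:245,165:445],None,fx=2.8,fy=2.8,interpolation=cv2.INTER_CUBIC))
def rect(m,n):
    p=W[m][:,:2]; r=cv2.minAreaRect((p*1000).astype(np.float32)); print(n,m.sum(),r,"z",np.nanmedian(W[m][:,2]))
    return p
v,u=np.mgrid[:420,:560]; z=W[...,2]
reg=lambda a,b,c,d:(u>=a)&(u<=b)&(v>=c)&(v<=d)
sat=cv2.cvtColor(im,cv2.COLOR_BGR2HSV)
white=(sat[...,1]<60)
roof=reg(170,335,110,205)&(z>.09)&(z<.115)
rect(roof,"row top")
door=reg(330,345,190,240)&(z>.08)&(z<.115); p=rect(door,"door")
par=reg(284,314,170,210)&(z>.075)&(z<.094); rect(par,"parcel top")
print("parcel v,u", [ (x,np.round(np.nanmin(W[v_,u_][:,0]),3)) for x,(v_,u_) in [(k,np.where(par&(u==k))) for k in range(287,312,2)] if len(v_)])
for n,a in(("mug",(405,445,215,255)),("tape",(125,162,230,265)),("stamp",(120,142,196,214)),("orange",(345,405,165,205))):
    rect(reg(*a)&(z>.02),n)
for k in (190,197,203,207): print(k,[(c,np.round(W[k,c],3).tolist()) for c in (286,290,298,306,310)])
for q in [(178,130),(325,121),(328,187),(181,199),(339,233),(338,225),(332,195)]: print(q,np.round(W[q[1],q[0]],3))
```

```text
row top 8362 ((702.2242431640625, 40.06163024902344), (292.3778991699219, 500.2134094238281), 4.2824602127075195) z 0.10119071654901313
door 100 ((558.4661865234375, -221.76596069335938), (132.8440704345703, 7.482812404632568), 13.591134071350098) z 0.09770055280968037
parcel top 552 ((638.2769775390625, -103.5004653930664), (104.79096221923828, 63.908077239990234), 3.3698997497558594) z 0.08604333561730293
parcel v,u [(287, np.float64(0.672)), (289, np.float64(0.585)), (291, np.float64(0.595)), (293, np.float64(0.591)), (295, np.float64(0.588)), (297, np.float64(0.586)), (299, np.float64(0.588)), (301, np.float64(0.587)), (303, np.float64(0.588)), (305, np.float64(0.587)), (307, np.float64(0.591))]
mug 421 ((482.835693359375, -527.0538330078125), (103.88428497314453, 81.64551544189453), 2.869084358215332) z 0.06696016353770662
tape 312 ((440.01287841796875, 409.55810546875), (88.31790924072266, 89.73123931884766), 48.79877471923828) z 0.043740591683919416
stamp 99 ((582.40625, 452.39935302734375), (27.855913162231445, 32.67549514770508), 21.392356872558594) z 0.07019250343492867
ora
[... 309 characters left out ...]
-0.067, -0.003]), (290, [0.605, -0.079, 0.084]), (298, [0.604, -0.105, 0.088]), (306, [0.605, -0.131, 0.083]), (310, [0.619, -0.148, -0.002])]
203 [(286, [0.599, -0.067, -0.002]), (290, [0.587, -0.079, 0.075]), (298, [0.587, -0.105, 0.069]), (306, [0.589, -0.132, 0.059]), (310, [0.598, -0.148, 0.001])]
207 [(286, [0.585, -0.067, 0.001]), (290, [0.586, -0.08, -0.007]), (298, [0.585, -0.107, -0.004]), (306, [0.585, -0.135, -0.004]), (310, [0.584, -0.148, 0.007])]
(178, 130) [0.827 0.288 0.101]
(325, 121) [ 0.89  -0.204 -0.007]
(328, 187) [ 0.634 -0.201  0.1  ]
(181, 199) [ 0.613  0.291 -0.001]
(339, 233) [ 0.496 -0.245  0.001]
(338, 225) [ 0.512 -0.231  0.099]
(332, 195) [ 0.627 -0.224 -0.008]
```

View pics/crop.png

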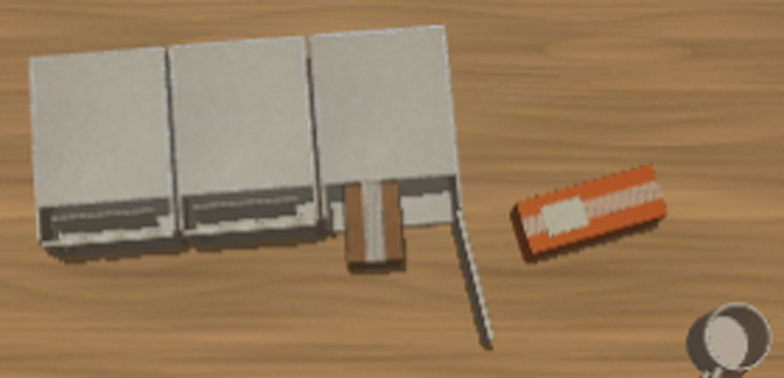

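The crop shows the brown carton entering the right-hand box, with the door to its right; the orange one stands apart. Next I fit the box frame.

Run:
```python
from h import *
W=np.load("top0.npy")
v,u=np.mgrid[:420,:560]; z=W[...,2]
m=(u>=170)&(u<=332)&(v>=110)&(v<=205)&(z>.095)&(z<.108)&~((u>325)&(v>186))
m=cv2.morphologyEx(m.astype(np.uint8),cv2.MORPH_OPEN,np.ones((2,2)))>0
P=W[m][:,:2]
r=cv2.minAreaRect((P*1000).astype(np.float32)); print(r)
# yaw from back edge: max x per column
cols=[]
for c in range(182,322,3):
    k=m[:,c]
    if k.any():
        i=np.where(k)[0][0]; cols.append(W[i,c,:2])
cols=np.array(cols); a=np.polyfit(cols[:,1],cols[:,0],1); yaw=-np.arctan(a[0]); print("yaw back",yaw, "res",np.std(cols[:,0]-np.polyval(a,cols[:,1])))
R=np.array([[np.cos(yaw),-np.sin(yaw)],[np.sin(yaw),np.cos(yaw)]])
Q=P@R   # box axes
print("x range",np.percentile(Q[:,0],[.1,.5,50,99.5,99.9]),"y",np.percentile(Q[:,1],[.1,.5,99.5,99.9]))
S=Q[(Q[:,1]<np.percentile(Q[:,1],.5)+.16)]
xb=np.percentile(S[:,0],99.5); yr=np.percentile(S[:,1],.5)
o=R@np.array([xb-.22,yr+.08]); print("origin openbox",o)
rot=lambda p:(np.asarray(p)-o)@R
par=(u>=284)&(u<=314)&(v>=170)&(v<=210)&(z>.080)&(z<.094)
q=rot(W[par][:,:2]); print("parcel in box x",np.percentile(q[:,0],[0.5,3]),"y",np.percentile(q[:,1],[2,98]))
for lo in (-.04,-.02,0,.02): 
    s=q[(q[:,0]>lo)&(q[:,0]<lo+.02)]; print(lo,np.percentile(s[:,1],[2,98]))
d=(u>=330)&(u<=345)&(v>=190)&(v<=240)&(z>.08)&(z<.115)
q=rot(W[d][:,:2]); print("door",q[q[:,0].argmin()],q[q[:,0].argmax()])
f=np.polyfit(q[:,0],q[:,1],1); print("door dir slope",f,"angle",np.arctan2(1,f[0]) )
np.save("box.npy",np.r_[o,yaw])
```

```text
((739.4606323242188, 37.08062744140625), (243.52392578125, 508.21807861328125), 7.0007500648498535)
yaw back 0.06900322612871995 res 0.004282994124445204
x range [nan nan nan nan nan] y [nan nan nan nan]Traceback (most recent call last):
  File "<stdin>", line 19, in <module>
    return _quantile_unchecked(
        a, q, axis, out, overwrite_input, method, keepdims, weights)
    return _ureduce(a,
                    func=_quantile_ureduce_func,
    ...<5 lines>...
                    overwrite_input=overwrite_input,
                    method=method)
    r = func(a, **kwargs)
    result = _quantile(arr,
                       quantiles=q,
    ...<2 lines>...
                       out=out,
                       weights=wgt)
    slices_having_nans = np.isnan(arr[-1, ...])
                                  ~~~^^^^^^^^^
IndexError: index -1 is out of bounds for axis 0 with size 0
```

Run:
```python
from h import *
W=np.load("top0.npy")
v,u=np.mgrid[:420,:560]; z=W[...,2]
m=(u>=170)&(u<=332)&(v>=110)&(v<=205)&(z>.095)&(z<.108)&~((u>325)&(v>186))
cols=np.array([W[np.where(m[:,c])[0][0],c,:2] for c in range(182,322) if m[:,c].any()])
a=np.polyfit(cols[:,1],cols[:,0],1); 
k=abs(cols[:,0]-np.polyval(a,cols[:,1]))<.006; a=np.polyfit(cols[k,1],cols[k,0],1); yaw=-np.arctan(a[0])
# right-side edge of open box
rows=np.array([W[r,np.where(m[r])[0][-1],:2] for r in range(126,184) if m[r].any()])
b=np.polyfit(rows[:,0],rows[:,1],1); k=abs(rows[:,1]-np.polyval(b,rows[:,0]))<.005; b=np.polyfit(rows[k,0],rows[k,1],1)
print("yaw back",yaw,"yaw side",np.arctan(b[0]),np.std(cols[:,0]-np.polyval(a,cols[:,1])))
yaw=.6*yaw+.4*np.arctan(b[0])
R=np.array([[np.cos(yaw),-np.sin(yaw)],[np.sin(yaw),np.cos(yaw)]])
xb=np.median((cols@R)[:,0])+.0015; yr=np.median((rows@R)[:,1])-.0015
o=R@np.array([xb-.22,yr+.08]); print("origin",o,"yaw",yaw)
rot=lambda p:(np.asarray(p)-o)@R
Q=rot(W[m][:,:2]); print("row y extents",np.nanpercentile(Q[:,1],[.2,99.8]),"x",np.nanpercentile(Q[:,0],[.2,99.8]))
s=Q[abs(Q[:,1])<.06]; print("roof x of open box",np.percentile(s[:,0],[1,99]))
par=(u>=284)&(u<=314)&(v>=170)&(v<=210)&(z>.080)&(z<.094)
q=rot(W[par][:,:2]); print("parcel x",np.percentile(q[:,0],[0.5,3]),"y",np.percentile(q[:,1],[2,98]))
for lo in (-.04,-.02,0,.02): 
    t=q[(q[:,0]>lo)&(q[:,0]<lo+.02)]; print(lo,np.percentile(t[:,1],[2,98]))
d=(u>=330)&(u<=345)&(v>=190)&(v<=240)&(z>.08)&(z<.115)
q=rot(W[d][:,:2]); print("door",q[q[:,0].argmin()],q[q[:,0].argmax()],"slope",np.polyfit(q[:,0],q[:,1],1))
np.save("box.npy",np.r_[o,yaw])
```

```text
yaw back 0.07455119925792397 yaw side 0.07476824262236113 0.004485409495662977
origin [ 0.63765693 -0.12576248] yaw 0.07463801660369884
row y extents [-0.07939698  0.40878452] x [-0.00561919  0.22044114]
roof x of open box [0.04175553 0.2183481 ]
parcel x [-0.04934551 -0.04667724] y [-0.00833118  0.05257422]
-0.04 [-0.00826915  0.05257343]
-0.02 [-0.0073173   0.05154403]
0 [-0.00893716  0.05238948]
0.02 [-0.0077776   0.05055398]
door [-0.15203006 -0.09841934] [-0.02052368 -0.07944116] slope [ 0.16078067 -0.07547877]
```

>>> {"api": "send_rows", "payload": {"xyz": [[0.79,0.87,0],[0.79,0.87,0],[0.79,0.87,0],[0.79,0.87,0],[0.79,0.87,0],[0.79,0.87,0],[0.79,0.87,0],[0.79,0.87,0]], "dr": [[0,0,-0.025],[0,0,-0.025],[0,0,-0.025],[0,0,-0.025],[0,0,-0.025],[0,0,-0.025],[0,0,-0.025],[0,0,-0.02]], "claw": [0.4,0.4,0.4,0.4,0.4,0.4,0.4,0.4]}}

```text
clock: 0.9
tool_pos: [0.4002, -0.25, 0.3037]
eef_rot: [0.999, 0.037, -0.0, -0.0]
contact_force: [1.4, 0.3, -0.7]
grip_width: 0.402
grip_force: 0.0
```

>>> {"api": "send_rows", "payload": {"xyz": [[0.79,0.86,0],[0.79,0.86,0],[0.79,0.86,0],[0.78,0.87,0],[0,0,-1],[0,0,-1],[0,0,-1],[0,0,-0.9]], "dr": [[0,0,0],[0,0,0],[0,0,0],[0,0,0],[0,0,0],[0,0,0],[0,0,0],[0,0,0]], "claw": [0.4,0.4,0.4,0.4,0.4,0.4,0.4,0.4]}}

```text
clock: 1.7
tool_pos: [0.5248, -0.1132, 0.1458]
eef_rot: [0.999, 0.038, -0.001, -0.0]
contact_force: [0.6, -1.1, -0.5]
grip_width: 0.399
grip_force: 0.0
```

>>> {"api": "send_rows", "payload": {"xyz": [[0,0,-0.5],[0,0,-0.2],[0,0,0]], "dr": [[0,0,0],[0,0,0],[0,0,0]], "claw": [0.4,0.4,0.4]}}

```text
clock: 2.0
tool_pos: [0.5246, -0.1135, 0.1188]
eef_rot: [0.999, 0.037, -0.001, -0.0]
contact_force: [0.1, 0.3, 0.5]
grip_width: 0.402
grip_force: 0.0
```

```bash
cat > loc.py <<'E'
from h import *
b=np.load("box.npy"); c,s=np.cos(b[2]),np.sin(b[2]); R=np.array([[c,-s],[s,c]])
S=ctrl.sense(); print(S["clock"],S["tool_pos"],"box",(S["tool_pos"][:2]-b[:2])@R,S["contact_force"],S["eef_rot"])
E
python3 - <<'E'
from loc import *
w=eyes.capture("wrist"); cv2.imwrite("pics/w1.png",w["color"][...,::-1])
E
```

```text
2.0 [ 0.5246317  -0.11347331  0.11884865] box [-0.11179417  0.0206831 ] [0.12887391 0.27502554 0.4530963 ] [ 9.99301732e-01  3.73411153e-02 -1.20711385e-03 -4.82054117e-04]
```

View pics/w1.png

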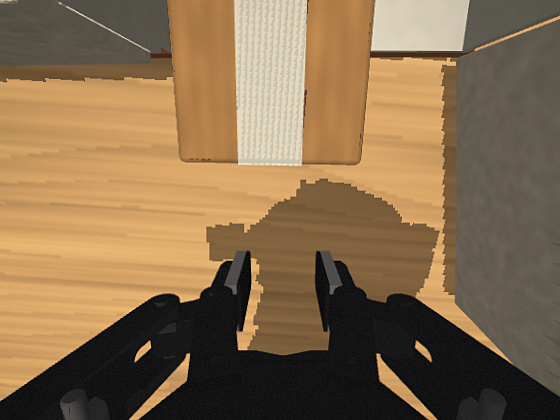

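The parcel's near end (columns 180–362, row 163) is squarely ahead of the fingertips, about 4 mm to their left. I'll shift slightly and push.

>>> {"api": "send_rows", "payload": {"xyz": [[0.4,0.11,0],[0.4,0.03,0],[0.3,0.022,0],[0.15,0.011,0],[0.15,0.011,0],[0.15,0.011,0],[0.15,0.011,0],[0.15,0.011,0]], "dr": [[0,0,0],[0,0,0],[0,0,0],[0,0,0],[0,0,0],[0,0,0],[0,0,0],[0,0,0]], "claw": [0.4,0.4,0.4,0.4,0.4,0.4,0.4,0.4]}}

```text
clock: 2.85
tool_pos: [0.5995, -0.105, 0.12]
eef_rot: [0.999, 0.037, -0.0, -0.0]
contact_force: [-2.5, -0.9, 1.8]
grip_width: 0.404
grip_force: 1.4
```

>>> {"api": "send_rows", "payload": {"xyz": [[0.15,0.011,0],[0.15,0.011,0],[0.15,0.011,0],[0.15,0.011,0],[0.15,0.011,0],[0.15,0.011,0],[0.1,0.008,0],[0,0,0]], "dr": [[0,0,0],[0,0,0],[0,0,0],[0,0,0],[0,0,0],[0,0,0],[0,0,0],[0,0,0]], "claw": [0.4,0.4,0.4,0.4,0.4,0.4,0.4,0.4]}}

```text
clock: 3.65
tool_pos: [0.6404, -0.102, 0.1198]
eef_rot: [0.999, 0.038, 0.001, -0.0]
contact_force: [0.0, 0.4, 0.0]
grip_width: 0.4
grip_force: 0.0
```

Run:
```python
from loc import *
w=eyes.capture("wrist"); cv2.imwrite("pics/w2.png",w["color"][...,::-1])
```

```text
3.65 [ 0.64043477 -0.10198935  0.11984584] box [0.00454284 0.0234998 ] [0.00811089 0.38769747 0.00674332] [ 9.99294528e-01  3.75494557e-02  6.95914055e-04 -1.43466884e-05]
```

View pics/w2.png

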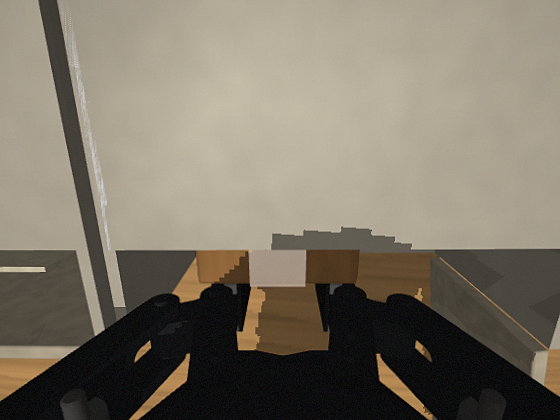

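The parcel is well in, its near end at row ~250–288 square to the fingers. One more 8 mm, then back off and up.

>>> {"api": "send_rows", "payload": {"xyz": [[0.1,0.008,0],[0.1,0.008,0],[0,0,0],[-0.4,-0.03,0],[-0.8,-0.06,0],[-0.8,-0.06,0],[-0.5,-0.04,0.8],[0,0,0.8]], "dr": [[0,0,0],[0,0,0],[0,0,0],[0,0,0],[0,0,0],[0,0,0],[0,0,0],[0,0,0]], "claw": [0.4,0.4,0.4,0.4,0.4,0.4,0.2,0]}}

```text
clock: 4.5
tool_pos: [0.5438, -0.1085, 0.1834]
eef_rot: [0.999, 0.037, -0.002, -0.001]
contact_force: [0.0, -0.3, -0.7]
grip_width: 0.064
grip_force: 0.0
```

Run:
```python
from loc import *
from scipy.spatial.transform import Rotation as Ro
w=eyes.capture("wrist"); 
T=np.eye(4); T[:3,:3]=Ro.from_quat(S["eef_rot"]).as_matrix(); T[:3,3]=S["tool_pos"]
W=world(w,T@np.array(w["mount"])); t=eyes.capture("top"); Wt=world(t)
hsv=cv2.cvtColor(w["color"],cv2.COLOR_RGB2HSV)
Q=W.copy(); Q[...,:2]=(W[...,:2]-b[:2])@R; z=W[...,2]
k=(z>.075)&(z<.094)&(abs(Q[...,0]-.03)<.08)&(Q[...,1]>-.03)&(Q[...,1]<.07)
print("parcel near",k.sum())
for y in np.arange(-.02,.07,.01):
    s=Q[k&(abs(Q[...,1]-y)<.005)]; 
    if len(s)>5: print(round(y,3),np.percentile(s[:,0],[2,98]),np.median(s[:,2]))
d=(z>.085)&(z<.11)&(Q[...,0]<-.02)&(Q[...,0]>-.17)&(Q[...,1]<-.05)&(Q[...,1]>-.15)
if d.sum()>10: print("door",np.polyfit(Q[d][:,0],Q[d][:,1],1),Q[d][:,:2].min(0))
cv2.imwrite("pics/w3.png",w["color"][...,::-1]);cv2.imwrite("pics/t3.png",cv2.resize(t["color"][110:260,165:445,::-1],None,fx=2.8,fy=2.8))
```

```text
4.5 [ 0.54382443 -0.1085385   0.18339693] box [-0.09228689  0.024173  ] [ 0.02814752 -0.26153302 -0.68163652] [ 9.99316296e-01  3.68766228e-02 -2.48341195e-03 -9.42593746e-04]
parcel near 5190
-0.01 [0.02408641 0.03882676] 0.0871531486711105
0.0 [0.02367672 0.03853338] 0.08758380700745944
0.01 [0.023611   0.03863225] 0.08759494612506533
0.02 [0.0233448  0.03844372] 0.08788559592237685
0.03 [0.02329613 0.03840317] 0.08790092438732507
0.04 [0.02358043 0.03861389] 0.08761421413390821
0.05 [0.02366138 0.0386143 ] 0.08753218045298372
0.06 [0.02396333 0.03885553] 0.08715556535184597
door [ 0.1604833  -0.07167517] [-0.15459929 -0.1007038 ]
```

View pics/w3.png

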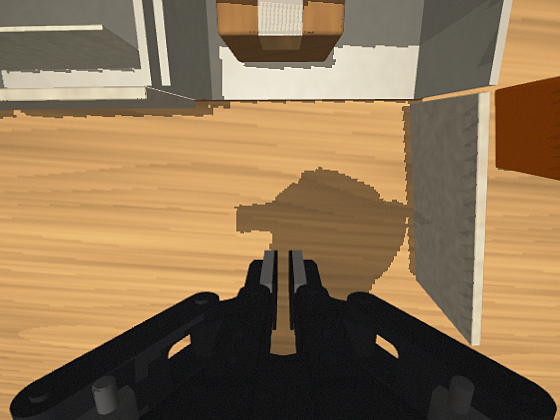

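The parcel's near end is 24 mm inside, square and flat, and the door still stands at about 1.73 rad. Next I work out the door arc.

Run:
```python
from loc import *
H=np.array([0,-.076])
def p(th,e,r=.125): return H+r*np.array([-np.sin(th),np.cos(th)])+e*np.array([-np.cos(th),-np.sin(th)])
pts=[p(1.73,.055),p(1.73,.025)]+[p(t,.018) for t in np.linspace(1.7,0,18)]
wp=np.array([b[:2]+R@q for q in pts]); print("TCP",wp[0],np.round((wp[0]-S["tool_pos"][:2])/.04,2))
print(np.round(np.diff(wp,axis=0)/.04,2).tolist()); print(wp[-1])
```

```text
4.6 [ 0.54980658 -0.10999644  0.18842681] box [-0.08643012  0.02227303] [ 0.31432949 -0.11609676 -0.1474251 ] [0.99929891 0.0371992  0.00399764 0.00138977]
TCP [ 0.53447063 -0.28401852] [-0.38 -4.35]
[[-0.17, 0.73], [-0.07, 0.26], [-0.09, 0.3], [-0.06, 0.31], [-0.03, 0.31], [0.0, 0.32], [0.03, 0.31], [0.06, 0.31], [0.09, 0.3], [0.12, 0.29], [0.15, 0.28], [0.18, 0.26], [0.2, 0.24], [0.23, 0.22], [0.25, 0.2], [0.27, 0.17], [0.28, 0.14], [0.29, 0.11], [0.3, 0.08]]
[ 0.61605318 -0.07824114]
```

>>> {"api": "send_rows", "payload": {"xyz": [[0,0,0.6],[0,-0.9,0],[-0.1,-0.9,0],[-0.1,-0.9,0],[-0.1,-0.9,0],[-0.1,-0.75,0],[0,0,-1],[0,0,-1]], "dr": [[0,0,0],[0,0,0],[0,0,0],[0,0,0],[0,0,0],[0,0,0],[0,0,0],[0,0,0]], "claw": [0,0,0,0,0,0,0,0]}}

```text
clock: 5.4
tool_pos: [0.5326, -0.2853, 0.1278]
eef_rot: [0.999, 0.036, 0.002, 0.001]
contact_force: [-0.3, 0.4, 0.0]
grip_width: -0.0
grip_force: 0.0
```

>>> {"api": "send_rows", "payload": {"xyz": [[0,0,-0.25],[0,0,0]], "dr": [[0,0,0],[0,0,0]], "claw": [0,0]}}

```text
clock: 5.6
tool_pos: [0.5304, -0.2822, 0.1159]
eef_rot: [0.999, 0.037, -0.002, -0.001]
contact_force: [0.4, 0.4, 0.6]
grip_width: -0.006
grip_force: 0.0
```

Run:
```python
from loc import *
w=eyes.capture("wrist"); cv2.imwrite("pics/w4.png",w["color"][...,::-1])
```

```text
5.6 [ 0.53039561 -0.2821625   0.11594746] box [-0.11862525 -0.14796624] [0.39696334 0.3664106  0.64283963] [ 0.9992952   0.03747868 -0.00163572 -0.00133244]
```

View pics/w4.png

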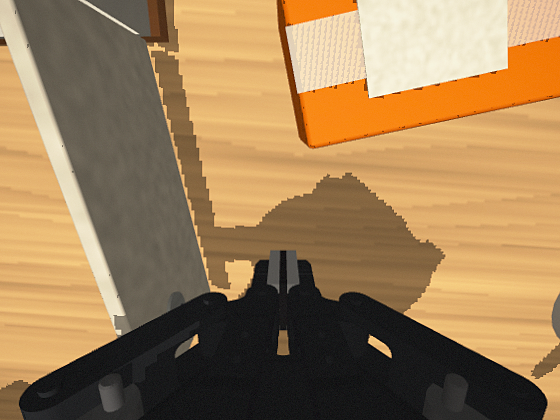

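The door is to the left of the fingers (edge from (150,50) to (200,290)) and the orange box is clear ahead. I raise slightly so only the fingertips touch, then sweep.

>>> {"api": "send_rows", "payload": {"xyz": [[0,0,0.45],[-0.05,0.5,0],[-0.05,0.4,0],[-0.09,0.3,0],[-0.06,0.31,0],[-0.03,0.31,0],[0,0.32,0],[0.03,0.31,0]], "dr": [[0,0,0],[0,0,0],[0,0,0],[0,0,0],[0,0,0],[0,0,0],[0,0,0],[0,0,0]], "claw": [0,0,0,0,0,0,0,0]}}

```text
clock: 6.45
tool_pos: [0.5213, -0.184, 0.1358]
eef_rot: [0.999, 0.037, -0.0, -0.0]
contact_force: [0.1, -0.7, -0.2]
grip_width: 0.002
grip_force: 0.3
```

>>> {"api": "send_rows", "payload": {"xyz": [[0.06,0.31,0],[0.09,0.3,0],[0.12,0.29,0],[0.15,0.28,0],[0.18,0.26,0],[0.2,0.24,0],[0.23,0.22,0],[0,0,0]], "dr": [[0,0,0],[0,0,0],[0,0,0],[0,0,0],[0,0,0],[0,0,0],[0,0,0],[0,0,0]], "claw": [0,0,0,0,0,0,0,0]}}

```text
clock: 7.25
tool_pos: [0.5641, -0.1079, 0.1359]
eef_rot: [0.999, 0.038, 0.001, -0.0]
contact_force: [0.6, -0.6, -0.3]
grip_width: 0.004
grip_force: 0.0
```

Run:
```python
from loc import *
w=eyes.capture("wrist"); cv2.imwrite("pics/w5.png",w["color"][...,::-1])
```

```text
7.25 [ 0.56411678 -0.10786084  0.13593524] box [-0.0720005  0.0233356] [ 0.64928735 -0.64061447 -0.27713526] [ 9.99264349e-01  3.83450153e-02  6.29101827e-04 -1.59075790e-04]
```

View pics/w5.png

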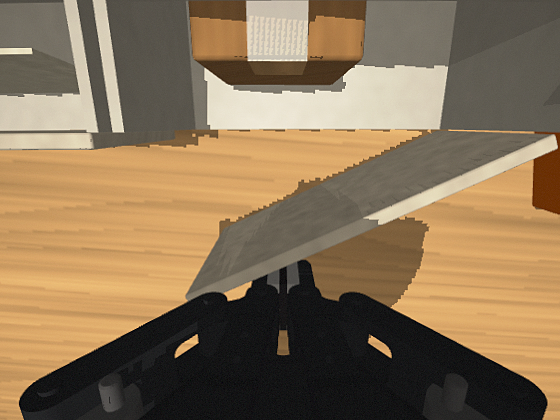

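The door, now about 30° open, follows the fingertips and the parcel sits behind it, clear. Continuing.

>>> {"api": "send_rows", "payload": {"xyz": [[0.25,0.2,0],[0.27,0.17,0],[0.28,0.14,0],[0.25,0.11,0],[0.2,0.06,0],[0.1,0.01,0],[0.1,0.01,0],[0,0,0]], "dr": [[0,0,0],[0,0,0],[0,0,0],[0,0,0],[0,0,0],[0,0,0],[0,0,0],[0,0,0]], "claw": [0,0,0,0,0,0,0,0]}}

```text
clock: 8.1
tool_pos: [0.616, -0.0809, 0.1353]
eef_rot: [0.999, 0.037, -0.006, 0.0]
contact_force: [-15.4, -0.7, 12.1]
grip_width: -0.002
grip_force: 7.8
```

```bash
cat > door.py <<'E'
from loc import *
from scipy.spatial.transform import Rotation as Ro
w=eyes.capture("wrist"); T=np.eye(4); T[:3,:3]=Ro.from_quat(S["eef_rot"]).as_matrix(); T[:3,3]=S["tool_pos"]
W=world(w,T@np.array(w["mount"])); Q=W.copy(); Q[...,:2]=(W[...,:2]-b[:2])@R; z=W[...,2]
d=(z>.094)&(z<.106)&(Q[...,0]>-.06)&(Q[...,0]<.025)
for y in np.arange(-.07,.08,.02):
    s=Q[d&(abs(Q[...,1]-y)<.004)]
    if len(s)>5: print("y",round(y,2),"x",np.percentile(s[:,0],[5,95]).round(4))
cv2.imwrite("pics/door.png",w["color"][...,::-1])
E
python3 door.py
```

```text
8.1 [ 0.61598267 -0.08085804  0.13530624] box [-0.01826545  0.04639564] [-15.37764237  -0.72954538  12.08776739] [ 9.99294311e-01  3.71440975e-02 -5.58539620e-03  4.58774215e-06]
y -0.07 x [-0.0067 -0.0009]
y -0.05 x [-0.0066 -0.001 ]
y -0.03 x [-0.0066 -0.001 ]
y -0.01 x [-0.0065 -0.001 ]
y 0.01 x [-0.0064 -0.0009]
y 0.03 x [-0.0069 -0.0011]
y 0.05 x [-0.0251 -0.0012]
y 0.07 x [-0.0065 -0.0012]
```

The door meets its stop (15 N) and lies parallel to the front. Backing off.

>>> {"api": "send_rows", "payload": {"xyz": [[-0.1,-0.01,0],[-0.2,-0.01,0],[-0.5,-0.04,0],[-0.7,-0.05,0],[0,0,0.7],[0,0,0.7],[0,0,0],[0,0,0]], "dr": [[0,0,0],[0,0,0],[0,0,0],[0,0,0],[0,0,0],[0,0,0],[0,0,0],[0,0,0]], "claw": [0,0,0,0,0,0,0,0]}}

```text
clock: 8.95
tool_pos: [0.5613, -0.0857, 0.1927]
eef_rot: [0.999, 0.037, 0.001, 0.0]
contact_force: [-1.2, 0.0, -0.8]
grip_width: -0.001
grip_force: 0.0
```

```bash
python3 door.py
```

```text
8.95 [ 0.56125163 -0.08565909  0.19265896] box [-0.07320212  0.04568918] [-1.16185818  0.03376198 -0.82186847] [9.99301840e-01 3.73380563e-02 1.25708836e-03 3.48345076e-04]
y -0.07 x [-0.0064  0.0213]
y -0.05 x [-0.007  -0.0018]
y -0.03 x [-0.007  -0.0019]
y -0.01 x [-0.0071 -0.0019]
y 0.01 x [-0.0077 -0.002 ]
y 0.03 x [-0.0077 -0.002 ]
y 0.05 x [-0.0078 -0.002 ]
y 0.07 x [-0.0077 -0.002 ]
```

View pics/door.png

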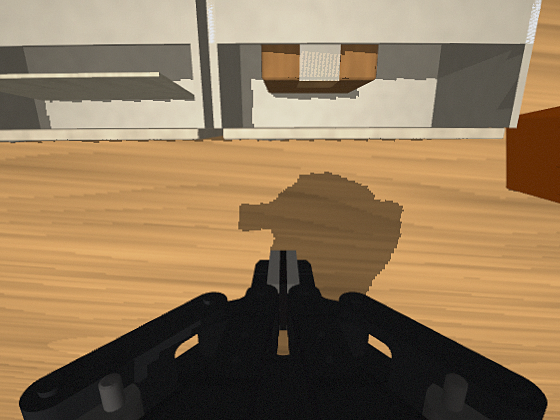

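The door (rows 127–138) is flush with its neighbour, with under 0.01 rad of tilt. The parcel's near end (row ~80) is behind it and the gripper is clear. Handing in.

```bash
python3 -c "
from bench import ctrl
print(ctrl.close_job())"
```

```text
the job is handed in; nothing more can be done
None
```

The parcel was pushed about 24 mm behind the box's front edge without lifting, the door was then pushed shut (under 0.01 rad as measured), the arm stayed clear of the mug, tape and stamp, and the job was handed in at about 9 s; no verdict came back.

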